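# Index the locked sample slide so the open beaker stands under the filling spout

## Robot

A 6-joint arm with a two-finger parallel gripper is mounted at the origin on a cart in front of the work surface, level with it; the furniture and walls round the work are solid. World frame = base frame: x ahead of the robot, y to its left, z up, the work surface at z = 0. Lengths are in m, angles in rad, forces in N, time in s.
With the tool pointing down it reaches from about 0.325 to 0.775 m from the base axis. Payload 5.5 kg.
Tool frame: the origin (TCP) lies midway between the tips of the shut fingers; the grasp point (between the pads) lies ctrl.grip_depth behind it (ctrl.grip_depth is the distance from the TCP to the grasp point, in m); z points along the fingers, y is the line along which they close (so a half turn about z gives the same grasp; the last joint's range is limited). The gripper opens to 85 mm and grips with 20 to 120 N. Pads are 22 mm wide; open, the fingers measure 114 mm over their backs; the gripper's body (76 mm by 85 mm) begins 54 mm behind the grasp point. The pads swing forward as they close: fully open they stand 13 mm farther back than shut.
Start: joints at [-1.196, 0.091, 1.231, -0, 1.82, -0.057], TCP at [0.251, -0.545, 0.231] pointing down, gripper open.
Joint ranges: [-2.87, 2.87], [-0.86, 2.18], [0.17, 2.46], [-1.51, 4.65], [0.06, 2.69], [-2.65, 2.65]. Speed limits (rad/s): [2.57, 2.57, 3.01, 3.14, 3.14, 3.14].

## Interface

Orientations are given as a 3x3 rotation matrix whose columns are the frame's x, y, z axes.
In Python, from workcell import ctrl, viewer, job gives the robot as it stands (ctrl), with the cameras (viewer) and the job (job).
- The arm moves only by the shell command python3 steer.py 'ROWS' [FORCE]. ROWS is a JSON object whose key "segments" holds a list of rows, 1 to 8 of them, each of 7 numbers: a rotation vector rx, ry, rz in units of 0.2 rad, then dx, dy, dz in units of 100 mm, then the opening from 0.0 (shut) to 1.0 (fully open); each row is the pose to reach, as a shift and turn from the pose commanded when the command began, along the tool's axes at that moment; what a row does not reach only later rows make up. A row lasts 1/10 s, in which the tool goes at most 0.05 m and 0.15 rad, less where a joint would pass 70% of its speed; a pose out of reach is approached as far as the arm can. The fingers move at their own pace and stop on an object; FORCE is the grip in N (left out, the last holds). Time passes only in rows, so rows that do not move let the fingers close. It prints the time, the measured TCP pose, the force, the opening and the grip force at its end. Input that does not fit is refused with a message, and nothing moves.
- ctrl.sense(): the state, without advancing time (a new reading comes with each control period).
- viewer.snapshot(name): name is "scene" or "top"; returns the picture (420x560x3 uint8, red, green, blue); there is no depth.
- viewer.camera_params(name): a dict with "fx", "fy", "cx", "cy" (pixels), "k1" (the pictures are not rectified: a ray, as slopes to the right and down, at radius r is drawn at 1 + k1 r^2 times it, then the intrinsics apply), "R" (3x3) and "t" (3): a world point X has camera coordinates R X + t. Camera axes: x right, y down, z forward; pixel columns grow to the right and rows downward; lengths in m; the calibration is good to about 2 mm. A picture is of the moment at which its call begins. camera_params takes no time and is no camera call.
- job.job_done(): hands the job in; it is judged then, once.
The state is a dict: "t": time; "qpos": joint angles; "qvel": joint speeds; "joint_torque": joint torques, N m; "ee_pos": TCP position; "orientation": TCP orientation; "wrist_force": force on the tool from outside, world axes, zero at the start; "ft_torque": the same for the moment, N m; "finger_gap": opening from 0.0 (shut) to 1.0 (fully open); "grip_force": force on a finger pad.
Only numpy, scipy, OpenCV 4.12 (cv2) and the standard library are available. Lean on these libraries where they do the work, as an engineer would, in place of code of your own. Each camera call takes 0.05 s, during which the arm holds its last target. There are 200 camera calls.

## Task

The sample slide is locked with a capped vial under the filling spout. Pull its lock knob straight out to its detent, push the carriage along by one of its end plates until the small open beaker on it stands under the spout, then push the knob fully home so that its pin locks the carriage there. Do not touch the vessels on the carriage with the gripper, and leave the things around the slide where they are.

Things in the scene. Friction and masses are not known exactly. Their poses are not given: they have to be found in the camera images.
- slide_base: Aluminium base of the sample slide, fixed: plate 110 x 270 mm (x, y), top 18 mm high, with two rods along its y axis for a grey carriage. Origin on the worktop under the spout; x to the back, y left, z up. Plunger block in front: x -59 to -39, y +-25 mm, 58 mm high; bare worktop in front of it. Spout column at x +46 mm and arm, up to z 137 mm, all within y +-11 mm.
- carriage_mid (a point): Middle of the top of the grey carriage, 50 mm above the worktop: 58 mm wide in x, 216 mm long in y, four places in a row 52 mm apart (26 and 78 mm from the middle). It slides along base y with 1.5 N friction and stays where left; end stops 10 mm past the outer places. On its front each place has a steel index bush with an 8 mm bore, set by hand up to 5 mm left or right of the place's middle.
- lock_knob (a joint): Travel of the push-pull lock knob, m: 0 fully in (its 6 mm pin 7 mm deep in a bore, carriage locked), 0.016 out at its detent, where it stays and frees the carriage. Either way takes about 10 N at first; past the crest at 0.0085 it snaps on. Pushed in with no bore within 1 mm, the pin stops on the bar at 0.007, sprung with 4 N, and snaps in when the carriage is slid slowly on to a bore.
- knob_back (a point): Centre of the lock knob's back face, on its axis, 37 mm above the worktop; moves with the knob, to base -x when pulled. The knob is a black disc, 34 mm diameter, 13 mm thick, on a 10 mm steel neck along base x. Fully in, the back face is at base x -91 mm, 32 mm in front of the plunger block: room for fingers to straddle the neck from above and hook the disc.
- knob_face (a point): Centre of the lock knob's front face (towards the robot), 37 mm above the worktop, 13 mm in front of knob_back: push here, along base +x, to send the knob in. At base x -104 mm when fully in, -120 mm when out.
- spout_tip (a point): Lower end of the white nozzle of the filling spout, 111 mm above the worktop, over the base's origin. The beaker's rim passes 9 mm below it.
- left_plate (a point): Point on the outer face (towards base +y) of the upright plate at the left end of the carriage, 90 mm above the worktop, mid-width. The plate is 36 mm wide in x, 4 mm thick in y, its top at 100 mm. Push here to slide the carriage to the right (base -y).
- right_plate (a point): The same on the right end of the carriage: outer face towards base -y; push here to slide the carriage to the left (base +y).
- beaker: Open glass beaker, 44 mm diameter (47 mm at its lip), 60 mm tall, the only open vessel on the carriage; it stands loose in one of the places, with 1.5 mm of play all round, its underside 42 mm above the worktop. Origin at the centre of its underside, within 1 mm of its axis.
- vial_1: The vial that stands under the spout at the start: screw-cap glass sample vial, 28 mm diameter, 57 mm tall, standing loose in a place of the carriage; origin at the centre of its underside, 32 mm above the worktop.
- vial_2: screw-cap glass sample vial, 28 mm diameter, 57 mm tall, standing loose in a place of the carriage; origin at the centre of its underside, 32 mm above the worktop.
- vial_3: screw-cap glass sample vial, 28 mm diameter, 57 mm tall, standing loose in a place of the carriage; origin at the centre of its underside, 32 mm above the worktop.
- dropper: Bystander right of the slide: dropper bottle, 37 mm diameter, 102 mm tall; origin at the centre of its underside.
- spare_beaker: Bystander right of the slide, fixed, on the worktop, not on the carriage: larger empty beaker, 53 mm diameter, 70 mm tall; origin at the centre of its underside.
- timer: Bystander right of the slide: white timer, fixed, 55 x 60 x 18 mm, lying on the worktop; origin at the centre of its underside.
- stopper: Bystander in front of the left end of the slide: rubber stopper, 29 mm diameter, 26 mm tall; origin at the centre of its underside.

How it is judged:
By the outcome, as a careful person would: the job done as asked, in the order asked, and still so for the second after the job is handed in, with the robot touching nothing.
It also fails if it takes over 67 s, if anything falls off the work surface, if the arm or the gripper's body presses on something with over 40 N, if the wrist force passes 120 N, or if a joint passes its speed limit or range.

## Working session

There is one attempt and no reset: what is moved stays moved. The work goes in short steps, Python scripts to look and compute and a shell command to move; the robot and the scene stay as the last step left them, time stands still between calls to the robot, and variables do not carry over. Pictures are saved under pics/ and viewed, at most 10 in all, crops included, and the job is handed in when it is done.

```bash
ls; mkdir -p pics; python3 - <<'E'
from workcell import ctrl, viewer, job
import cv2
for n in ("scene","top"):
    cv2.imwrite(f"pics/{n}0.png",viewer.snapshot(n)[:,:,::-1]); print(n,viewer.camera_params(n))
s=ctrl.sense();print(s['t'],s['ee_pos'],s['orientation'],s['finger_gap'],ctrl.grip_depth)
E
```

```text
pics
steer.py
workcell.py
scene {'fx': 421.73597589671454, 'fy': 421.73597589671454, 'cx': 284.33145778603523, 'cy': 205.9623811415663, 'k1': -0.0737591295181751, 'R': array([[-0.73955079, -0.67281471,  0.01962114],
       [-0.46629554,  0.49108918, -0.73579881],
       [ 0.48542054, -0.55330984, -0.67691589]]), 't': array([0.42271331, 0.18193443, 0.91756109])}
top {'fx': 521.0441282202664, 'fy': 521.0441282202664, 'cx': 280.1639667016515, 'cy': 210.91953464436713, 'k1': -0.19525212488020735, 'R': array([[-7.91093244e-04, -9.99977336e-01, -6.68588174e-03],
       [-9.97857367e-01,  1.22678542e-03, -6.54153644e-02],
       [ 6.54220840e-02,  6.61980669e-03, -9.97835722e-01]]), 't': array([0.17712821, 0.45837525, 1.28458418])}
0.1 [ 0.25100157 -0.54468713  0.23025579] [[ 9.08218759e-01  4.18495258e-01 -6.36688723e-04]
 [ 4.18495722e-01 -9.08217193e-01  1.69133062e-03]
 [ 1.29562197e-04 -1.80254970e-03 -9.99998367e-01]] 0.9967551690461859 0.0187
```

View pics/scene0.png

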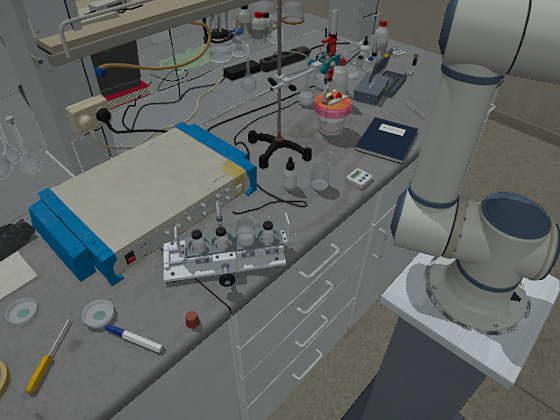

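View pics/top0.png

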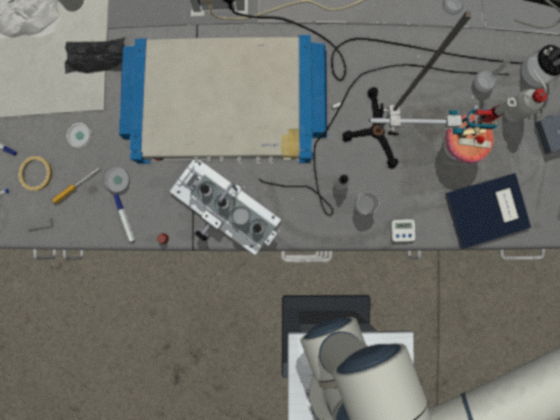

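Scene: slide around (165–290, 205–285), knob at about (227,280), stopper at (192,320). Top: slide around (170–282, 160–253), knob at (203,236). I need a closer look.

```bash
python3 - <<'E'
import cv2
a=cv2.imread("pics/scene0.png")[195:295,155:300];b=cv2.imread("pics/top0.png")[150:260,160:290]
cv2.imwrite("pics/sc1.png",cv2.resize(a,None,fx=5.5,fy=5.5,interpolation=cv2.INTER_CUBIC));cv2.imwrite("pics/tc1.png",cv2.resize(b,None,fx=5.4,fy=5.4,interpolation=cv2.INTER_CUBIC))
E
```

```text
(no output)
```

View pics/sc1.png

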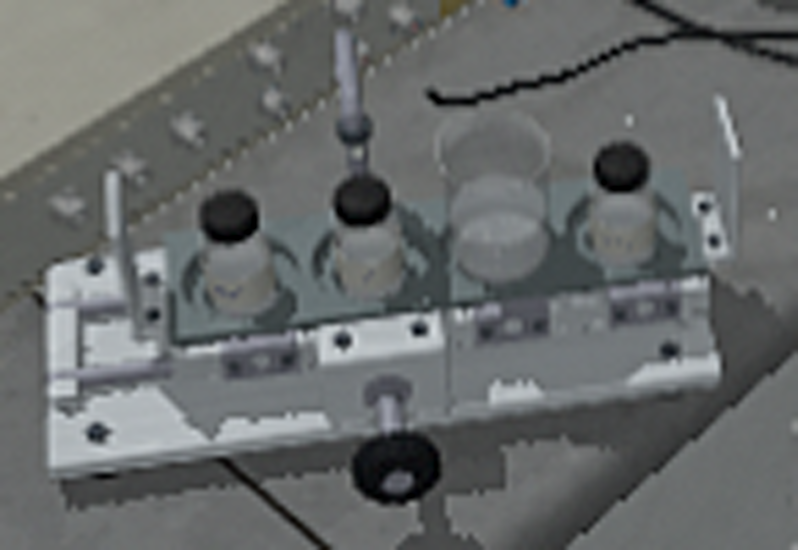

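View pics/tc1.png

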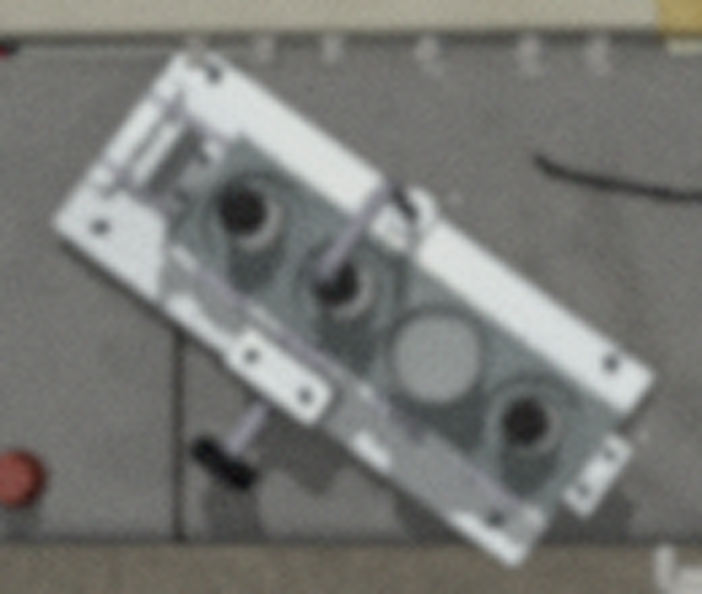

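The scene crop shows the places from left to right: capped vial, capped vial_1 under the spout, open beaker, capped vial. The knob disc is at crop (396,466). In the top crop the base corners are at about (183,50), (55,222), (655,378) and (515,565), and the knob is at (225,463). So the carriage has to move one place to the left, pushed on the right plate.

```bash
cat > h.py <<'E'
import numpy as np, cv2
from workcell import ctrl, viewer, job
def ray(n,uv):
    p=viewer.camera_params(n); d=(np.array(uv,float)-[p['cx'],p['cy']])/[p['fx'],p['fy']]
    s=d.copy()
    for _ in range(20): s=d/(1+p['k1']*(s@s))
    return -p['R'].T@p['t'], p['R'].T@np.array([*s,1])
def onz(n,uv,z):
    c,d=ray(n,uv); return c+d*(z-c[2])/d[2]
def proj(n,X):
    p=viewer.camera_params(n); c=p['R']@np.array(X)+p['t']; s=c[:2]/c[2]
    return s*(1+p['k1']*(s@s))*[p['fx'],p['fy']]+[p['cx'],p['cy']]
def two(a,b):
    (c,d),(e,f)=ray('top',a),ray('scene',b)
    k=np.linalg.lstsq(np.array([d,-f]).T,e-c,rcond=None)[0]; P,Q=c+k[0]*d,e+k[1]*f
    return (P+Q)/2,np.linalg.norm(P-Q)
T=lambda u,v:(160+(u+.5)/5.4-.5,150+(v+.5)/5.4-.5)
S=lambda u,v:(155+(u+.5)/5.5-.5,195+(v+.5)/5.5-.5)
E
python3 - <<'E'
from h import *
print('cam',ray('top',(0,0))[0],ray('scene',(0,0))[0])
ct=np.array([onz('top',T(*c),.018)[:2] for c in [(183,50),(55,222),(655,378),(515,565)]])
cs={'L':onz('scene',S(48,465),.018),'sback':onz('scene',S(50,270),.018),'R':onz('scene',S(720,378),.018)}
print(ct,cs)
mod=np.array([[55,135],[-55,135],[55,-135],[-55,-135]])/1e3
a=mod-mod.mean(0);b=ct-ct.mean(0)
U,_,V=np.linalg.svd(b.T@a); R=U@V; o=ct.mean(0)
print('yaw',np.degrees(np.arctan2(R[1,0],R[0,0])),'o',o,'res mm',(ct-(mod@R.T+o))*1e3)
print('knob two-view centre',two(T(225,463),S(396,466)))
P=lambda x,y,z:np.array([*(R@[x,y]+o),z])
k=two(T(225,463),S(396,466))[0]; print('knob in base',R.T@(k[:2]-o),k[2])
# top-only from known height
k=onz('top',T(225,463),.045);print('knob top@45',R.T@(k[:2]-o))
for nm,uv,z in [('vialL',(242,208),.089),('vial1',(338,285),.089),('beaker',(437,354),.1),('vialR',(525,420),.089)]:
    k=onz('top',T(*uv),z); print(nm,R.T@(k[:2]-o))
for nm,uv,z in [('vialL',(230,212),.089),('vial1',(361,198),.089),('vialR',(622,163),.089)]:
    k=onz('scene',S(*uv),z); print(nm,R.T@(k[:2]-o))
E
```

```text
cam [0.37349307 0.16805817 1.31297302] [-0.04794982  0.70275728  0.7466847 ]
[[0.59062786 0.39576943]
 [0.50987397 0.45523229]
 [0.43676843 0.1748626 ]
 [0.3507435  0.23929756]] {'L': array([0.50694319, 0.45786067, 0.018     ]), 'sback': array([0.59083244, 0.39592496, 0.018     ]), 'R': array([0.34577415, 0.24486252, 0.018     ])}
yaw -35.75531486153776 o [0.47200344 0.31629047] res mm [[-4.89303368  2.0616582 ]
 [ 3.62025358 -2.75122495]
 [-0.98473198  0.2651754 ]
 [ 2.25751208  0.42439136]]
knob two-view centre (array([0.39758331, 0.3716116 , 0.03404759]), np.float64(0.001004177065759177))
knob in base [-0.09271892  0.00140865] 0.034047586667259266
knob top@45 [-0.09194865 -0.00062161]
vialL [0.00619865 0.05338517]
vial1 [ 0.00353383 -0.00120563]
beaker [ 0.00445605 -0.05541963]
vialR [ 0.00354732 -0.10240611]
vialL [-8.29947383e-05  5.26054078e-02]
vial1 [-0.00202563  0.00158742]
vialR [-0.00211414 -0.10261981]
```

```bash
cat > fit.py <<'E'
from h import *
from scipy.optimize import least_squares
def edge(n,img,A,B,inner):   # subpixel points of max gradient across a segment A-B (world, z=.018)
    pts=[]
    for s in np.linspace(.04,.96,60):
        q=A+(B-A)*s; ps=[proj(n,q+inner*w) for w in np.arange(-.012,.0121,.001)]
        ps=np.array(ps,np.float32)
        v=cv2.remap(img,ps[:,0].copy(),ps[:,1].copy(),cv2.INTER_CUBIC).ravel()
        v=cv2.GaussianBlur(v,(1,5),1).ravel(); g=np.diff(v); i=g.argmax()
        if g[i]>6 and 0<i<len(g)-1:
            d=(g[i-1]-g[i+1])/(2*(g[i-1]-2*g[i]+g[i+1])); pts.append(-.012+.001*(i+.5+d))
    return np.array(pts)
def fit(n,f,th,o):
    img=cv2.cvtColor(cv2.imread(f),cv2.COLOR_BGR2GRAY).astype(np.float32)
    R=np.array([[np.cos(th),-np.sin(th)],[np.sin(th),np.cos(th)]])
    W=lambda x,y:np.array([*(R@[x,y]+o),.018])
    D=lambda x,y:np.array([*(R@[x,y]),0])
    for nm,a,b,i in [('back',(.055,-.13),(.055,.13),(-1,0)),('frontL',(-.055,.03),(-.055,.13),(1,0)),('frontR',(-.055,-.13),(-.055,-.03),(1,0)),('left',(-.05,.135),(.05,.135),(0,-1)),('right',(-.05,-.135),(.05,-.135),(0,1))]:
        p=edge(n,img,W(*a),W(*b),D(*i))
        print(n,nm,len(p),'inward shift mm: median',np.round(np.median(p)*1e3,1),'1st/2nd half',np.round([np.median(p[:len(p)//2])*1e3,np.median(p[len(p)//2:])*1e3],1),'iqr',np.round(np.subtract(*np.percentile(p,[75,25]))*1e3,1))
    return W
import sys
for n in('top','scene'): fit(n,f'pics/{n}0.png',np.radians(-35.75),np.array([.472,.3163]))
for n,m,r in(('top',(203,236),9),('scene',(227,280),10)):
    im=cv2.imread(f'pics/{n}0.png')[m[1]-r:m[1]+r+1,m[0]-r:m[0]+r+1].max(2)
    k=(im<45).astype(np.uint8); nn,l,st,c=cv2.connectedComponentsWithStats(k); i=1+st[1:,4].argmax(); print(n,st[i],c[i]+np.array(m)-r)
E
python3 fit.py
```

```text
top back 59 inward shift mm: median -0.9 1st/2nd half [-0.6 -1.6] iqr 1.2Traceback (most recent call last):
  File "fit.py", line 23, in <module>
    for n in('top','scene'): fit(n,f'pics/{n}0.png',np.radians(-35.75),np.array([.472,.3163]))
                             ~~~^^^^^^^^^^^^^^^^^^^^^^^^^^^^^^^^^^^^^^^^^^^^^^^^^^^^^^^^^^^^^^
  File "fit.py", line 19, in fit
    p=edge(n,img,W(*a),W(*b),D(*i))
  File "fit.py", line 6, in edge
    q=A+(B-A)*s; ps=[proj(n,q+inner*w) for w in np.arange(-.012,.0121,.001)]
                     ~~~~^^^^^^^^^^^^^
  File "h.py", line 11, in proj
    p=viewer.camera_params(n); c=p['R']@np.array(X)+p['t']; s=c[:2]/c[2]
ValueError: time passes only in moves, steps and waits
```

```bash
sed -i "s/viewer.camera_params(n)/CP[n]/; 2a CP={n:viewer.camera_params(n) for n in ('top','scene')}" h.py; python3 fit.py
```

```text
top back 59 inward shift mm: median -0.9 1st/2nd half [-0.6 -1.6] iqr 1.2
top frontL 60 inward shift mm: median 1.6 1st/2nd half [1.3 2. ] iqr 0.7
top frontR 60 inward shift mm: median 0.2 1st/2nd half [-0.   0.4] iqr 0.6
top left 60 inward shift mm: median -0.6 1st/2nd half [-0.9 -0.3] iqr 0.7
top right 54 inward shift mm: median 0.4 1st/2nd half [ 0.6 -9.9] iqr 11.0
scene back 27 inward shift mm: median 2.8 1st/2nd half [4.1 1.8] iqr 4.0
scene frontL 60 inward shift mm: median -6.8 1st/2nd half [-7.  -6.5] iqr 6.7
scene frontR 60 inward shift mm: median -7.3 1st/2nd half [-7.3 -7.3] iqr 5.6
scene left 60 inward shift mm: median -0.3 1st/2nd half [-0.2 -0.4] iqr 0.4
scene right 51 inward shift mm: median -0.2 1st/2nd half [ 1.2 -7.6] iqr 9.3
top [ 2  5 11  9 45] [201.24444444 236.04444444]
scene [  2   4  16  13 147] [226.65306122 279.34693878]
```

```bash
cat >> h.py <<'E'
th=np.radians(-36.25); o=np.array([.47315,.3161])
R2=np.array([[np.cos(th),-np.sin(th)],[np.sin(th),np.cos(th)]])
B=lambda X:np.array([*(R2.T@(np.array(X)[:2]-o)),X[2]])
Wd=lambda x,y,z=0:np.array([*(R2@[x,y]+o),z])
E
python3 - <<'E'
from h import *
print('knob 2view',B(two((201.24+.8,236.04),(226.65,279.35))[0]))
for z in(.037,.05):print('top',z,B(onz('top',(201.8,236.04),z)))
print('scene',B(onz('scene',(226.65,279.35),.037)))
for X in[(-.0975,0,.037),(-.104,0,.037)]: print(proj('top',Wd(*X)),proj('scene',Wd(*X)))
# overlay
for n in('top','scene'):
    im=cv2.imread(f'pics/{n}0.png'); k=5
    x0,y0,w,h=(160,150,130,110) if n=='top' else (155,195,145,100)
    im=cv2.resize(im[y0:y0+h,x0:x0+w],None,fx=k,fy=k,interpolation=cv2.INTER_CUBIC)
    def pt(X): return tuple(int(v) for v in ((proj(n,X)-[x0,y0]+.5)*k))
    for z,c,q in [(.018,(0,0,255),[(-.055,-.135),(-.055,.135),(.055,.135),(.055,-.135)]),(.058,(0,255,0),[(-.059,-.025),(-.059,.025),(-.039,.025),(-.039,-.025)]),(.05,(255,0,0),[(-.029,-.134),(-.029,.082),(.029,.082),(.029,-.134)])]:
        cv2.polylines(im,[np.array([pt(Wd(*a,z)) for a in q])],True,c,1)
    a=np.linspace(0,6.28,30)
    for x,c in((-.091,(255,255,0)),(-.104,(0,255,255))): cv2.polylines(im,[np.array([pt(Wd(x,.017*np.cos(t),.037+.017*np.sin(t))) for t in a])],True,c,1)
    for y,r,z in((0,.011,.089),(-.052,.0235,.102)): cv2.polylines(im,[np.array([pt(Wd(r*np.cos(t),y+r*np.sin(t),z)) for t in a])],True,(255,0,255),1)
    cv2.imwrite(f'pics/{n}_ov.png',im)
a=cv2.imread('pics/top_ov.png');b=cv2.imread('pics/scene_ov.png')
E
```

```text
knob 2view [-0.09385771 -0.00123782  0.03362853]
top 0.037 [-0.09420801 -0.00294675  0.037     ]
top 0.05 [-0.09317513 -0.00473346  0.05      ]
scene [-0.09603976  0.00047484  0.037     ]
[200.05918416 236.4071778 ] [226.94875818 279.86893681]
[198.50112108 238.53353718] [227.27117289 282.33984659]
```

View pics/top_ov.png

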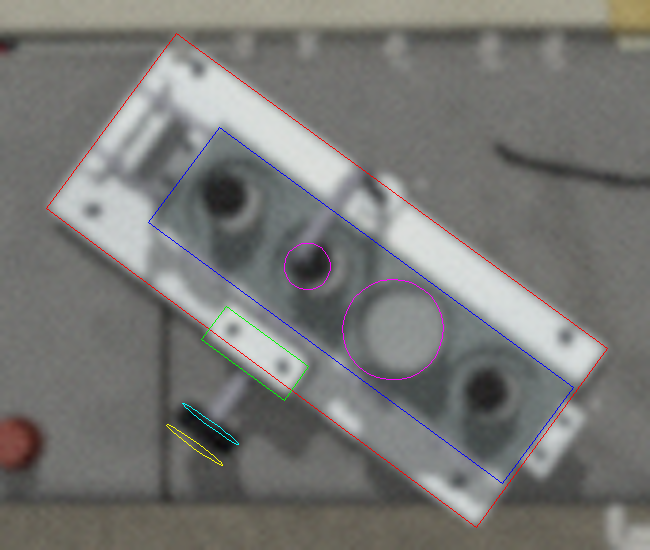

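View pics/scene_ov.png

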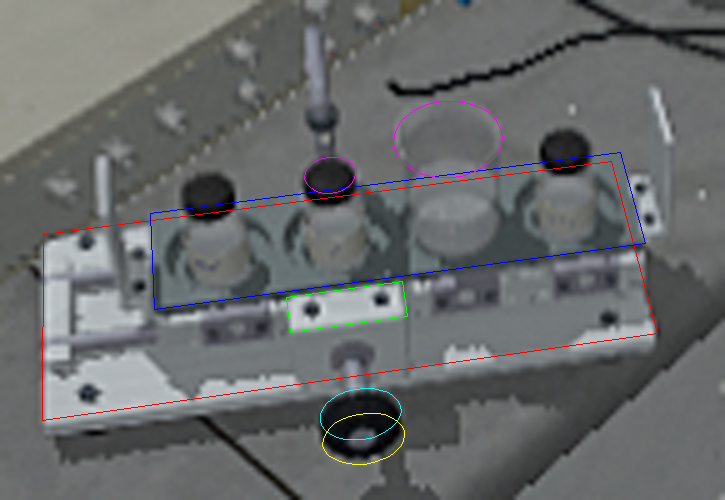

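Top overlay: the base outline (red) fits. The knob sits at (210,435), within about 3 mm of the prediction, and beside the vial_1 and beaker rims the outlines agree. Scene overlay: base, block and vial_1 fit within about 1–2 px. The poses are good to about 2–3 mm, so I'll move above the gap behind the knob.

```bash
cat > to.py <<'E'
# usage: to.py bx by z  -> shift in tool axes from measured pose to base point; tool y along base y
import sys
from h import *
from scipy.spatial.transform import Rotation as Ro
s=ctrl.sense(); Rt=np.array(s['orientation']); p=np.array(s['ee_pos'])
G=np.array([[-R2[0,0],R2[0,1],0],[-R2[1,0],R2[1,1],0],[0,0,-1]])
print('t',s['t'],'tcp base mm',np.round(B(p)*1e3,1),'F base',np.round([*(R2.T@s['wrist_force'][:2]),s['wrist_force'][2]],1),'gap',round(s['finger_gap'],2))
for i in range(1,len(sys.argv)-2,3):
    x,y,z=map(float,sys.argv[i:i+3]); print('rot',np.round(Ro.from_matrix(Rt.T@G).as_rotvec(),4),'shift',np.round(Rt.T@(Wd(x,y,z)-p),4))
E
python3 - <<'E'
from h import *
print(Wd(-.073,-.001),Wd(-.015,-.2))
E
python3 to.py -.015 -.35 .23 -.073 -.001 .16
```

```text
[0.41368823 0.35845916 0.        ] [0.3427914  0.16368072 0.        ]
t 0.1 tcp base mm [ 329.8 -825.5  230.3] F base [ 0.2 -0.1 -0.1] gap 1.0
rot [-1.0000e-03 -2.0000e-03 -2.0771e+00] shift [ 0.2486 -0.5322  0.0012]
rot [-1.0000e-03 -2.0000e-03 -2.0771e+00] shift [ 0.5257 -0.752   0.0717]
```

Units first: shifts go in units of 100 mm and turns go in units of 0.2 rad. So -0.28 m is -2.8, 0.28 m is 2.8, -1.05 rad is -5.25.

```bash
python3 steer.py '{"segments":[[0, 0, -0.75, 0.35, -0.35, 0, 1], [0, 0, -1.5, 0.7, -0.7, 0, 1], [0, 0, -2.25, 1.05, -1.05, 0, 1], [0, 0, -3, 1.4, -1.4, 0, 1], [0, 0, -3.75, 1.75, -1.75, 0, 1], [0, 0, -4.5, 2.1, -2.1, 0, 1], [0, 0, -5.25, 2.45, -2.45, 0, 1], [0, 0, -6, 2.8, -2.8, 0, 1]]}'; python3 to.py -.073 -.001 .16
```

```text
t: 0.9
ee_pos: [0.3883, -0.1715, 0.231]
orientation: [[-0.067, 0.998, -0.0], [0.998, 0.067, 0.0], [0.0, 0.0, -1.0]]
wrist_force: [1.3, 0.6, 0.4]
finger_gap: 0.998
grip_force: 0.0
t 0.9 tcp base mm [ 219.9 -443.4  231. ] F base [0.7 1.2 0.4] gap 1.0
rot [ 0.000e+00 -1.000e-04 -8.714e-01] shift [0.5271 0.0607 0.071 ]
```

Scaled: 0.4 m is 4, 0.35 m is 3.5, -0.8714 rad is -4.357.

```bash
python3 steer.py '{"segments":[[0, 0, -0.75, 0.5, 0.06, 0, 1], [0, 0, -1.5, 1, 0.12, 0, 1], [0, 0, -2.25, 1.5, 0.18, 0, 1], [0, 0, -3, 2, 0.24, 0, 1], [0, 0, -3.75, 2.5, 0.3, 0, 1], [0, 0, -4.357, 3, 0.36, 0, 1], [0, 0, -4.357, 3.5, 0.42, 0, 1], [0, 0, -4.357, 4, 0.48, 0, 1]]}'; python3 to.py -.073 -.001 .16
```

```text
t: 1.7
ee_pos: [0.4111, 0.228, 0.231]
orientation: [[-0.803, 0.596, 0.0], [0.596, 0.803, -0.0], [-0.0, -0.0, -1.0]]
wrist_force: [1.6, 0.3, -0.0]
finger_gap: 0.996
grip_force: 0.0
t 1.7 tcp base mm [   2.  -107.8  231. ] F base [ 1.1  1.2 -0. ] gap 1.0
rot [-0.      0.0002 -0.0052] shift [0.0756 0.1064 0.071 ]
```

```bash
python3 steer.py '{"segments":[[0, 0, -0.025, 0.25, 0.35, 0, 0.5], [0, 0, -0.025, 0.5, 0.7, 0, 0.5], [0, 0, -0.025, 0.756, 1.064, 0, 0.4], [0, 0, -0.025, 0.756, 1.064, 0.5, 0.4], [0, 0, -0.025, 0.756, 1.064, 1, 0.4], [0, 0, -0.025, 0.756, 1.064, 1.4, 0.4], [0, 0, -0.025, 0.756, 1.064, 1.6, 0.4], [0, 0, -0.025, 0.756, 1.064, 1.6, 0.4]]}'; python3 to.py -.073 -.001 .026
```

```text
t: 2.5
ee_pos: [0.4119, 0.3547, 0.0663]
orientation: [[-0.806, 0.592, -0.007], [0.592, 0.806, -0.005], [0.003, -0.008, -1.0]]
wrist_force: [-1.3, 0.7, -0.5]
finger_gap: 0.399
grip_force: 0.0
t 2.5 tcp base mm [-72.2  -5.1  66.3] F base [-1.4 -0.2 -0.5] gap 0.4
rot [-0.0085 -0.0025 -0.0006] shift [0.0007 0.0044 0.0402]
```

```bash
python3 - <<'E'
from h import *
a=viewer.snapshot('scene')[225:300,185:285,::-1];b=viewer.snapshot('top')[195:265,165:255,::-1]
f=lambda i:cv2.resize(i,(400,int(i.shape[0]*400/i.shape[1])),interpolation=cv2.INTER_CUBIC)
a,b=f(a),f(b);h=min(len(a),len(b));cv2.imwrite('pics/hook.png',np.hstack([a[:h],b[:h]]))
E
```

```text
(no output)
```

View pics/hook.png

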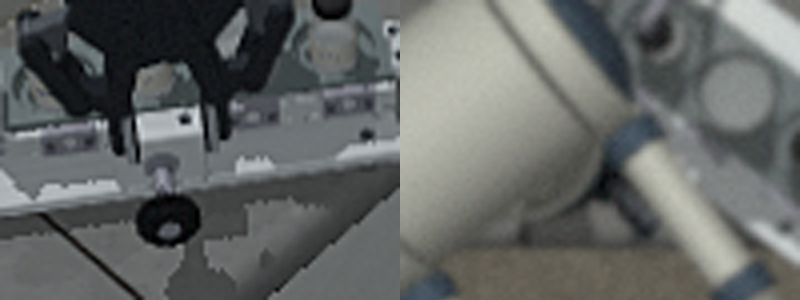

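The left view shows the fingers at about crop (120,135) and (222,130), either side of the neck at (162,175), with the disc at (167,220) in front, so they straddle it. Next: let the arm settle, then descend slowly.

Scaled: 0.005 m is 0.05.

```bash
python3 steer.py '{"segments":[[0, 0, 0, 0, 0, 0.05, 0.4], [0, 0, 0, 0, 0, 0.05, 0.4]]}' >/dev/null; python3 to.py -.073 -.001 .026
```

```text
t 2.8 tcp base mm [-71.   -1.6  67.7] F base [-0.1  0.6 -0. ] gap 0.4
rot [ 0.0023  0.0007 -0.0008] shift [0.002  0.0005 0.0417]
```

```bash
python3 steer.py '{"segments":[[0, 0, 0, 0.02, 0, 0.12, 0.4], [0, 0, 0, 0.02, 0, 0.24, 0.4], [0, 0, 0, 0.02, 0, 0.34, 0.4], [0, 0, 0, 0.02, 0, 0.42, 0.4], [0, 0, 0, 0.02, 0, 0.42, 0.4]]}'; python3 to.py -.073 -.001 .026
```

```text
t: 3.3
ee_pos: [0.4117, 0.3568, 0.0221]
orientation: [[-0.806, 0.592, -0.003], [0.592, 0.806, -0.002], [0.001, -0.003, -1.0]]
wrist_force: [-0.5, 0.3, 0.4]
finger_gap: 0.401
grip_force: 0.0
t 3.3 tcp base mm [-73.6  -3.5  22.1] F base [-0.6 -0.1  0.4] gap 0.4
rot [-0.0034 -0.001  -0.0007] shift [-0.0006  0.0025 -0.004 ]
```

```bash
python3 steer.py '{"segments":[[0, 0, 0, 0, 0, -0.02, 0.3], [0, 0, 0, 0, 0, -0.02, 0.2], [0, 0, 0, 0, 0, -0.02, 0.2], [0, 0, 0, 0, 0, -0.02, 0.2]]}' 20; python3 to.py -.073 -.001 .026
```

```text
t: 3.7
ee_pos: [0.413, 0.3578, 0.0269]
orientation: [[-0.806, 0.592, 0.001], [0.592, 0.806, 0.001], [-0.0, 0.001, -1.0]]
wrist_force: [0.8, 0.8, 0.9]
finger_gap: 0.199
grip_force: 0.3
t 3.7 tcp base mm [-73.2  -1.9  26.9] F base [0.1 1.1 0.9] gap 0.2
rot [ 0.0013  0.0004 -0.0007] shift [-0.0002  0.0009  0.0009]
```

Scaled: 0.009 m is 0.09, 0.006 m is 0.06.

```bash
python3 steer.py '{"segments":[[0, 0, 0, 0.03, 0, 0, 0.2], [0, 0, 0, 0.06, 0, 0, 0.2], [0, 0, 0, 0.09, 0, 0, 0.2], [0, 0, 0, 0.09, 0, 0, 0.2]]}'|grep force; python3 to.py -.073 -.001 .026;python3 steer.py '{"segments":[[0, 0, 0, 0.03, 0, 0, 0.2], [0, 0, 0, 0.05, 0, 0, 0.2], [0, 0, 0, 0.05, 0, 0, 0.2]]}'|grep force; python3 to.py -.073 -.001 .026
```

```text
wrist_force: [6.8, -2.5, -1.0]
grip_force: 4.2
t 4.1 tcp base mm [-80.8  -2.1  26.7] F base [ 7.  2. -1.] gap 0.2
rot [ 0.0009  0.0036 -0.0012] shift [-0.0078  0.0011  0.0007]
wrist_force: [4.7, -2.4, 1.1]
grip_force: 2.8
t 4.4 tcp base mm [-86.2  -2.3  26.6] F base [5.2 0.8 1.1] gap 0.2
rot [ 0.0005  0.0023 -0.0013] shift [-0.0132  0.0013  0.0007]
```

```bash
for i in 1 2 3; do :; done; python3 steer.py '{"segments":[[0, 0, 0, 0.02, 0, 0, 0.2], [0, 0, 0, 0.04, 0, 0, 0.2], [0, 0, 0, 0.04, 0, 0, 0.2]]}'|grep force; python3 to.py -.073 -.001 .026;python3 steer.py '{"segments":[[0, 0, 0, 0.02, 0, 0, 0.2], [0, 0, 0, 0.04, 0, 0, 0.2], [0, 0, 0, 0.04, 0, 0, 0.2]]}'|grep force; python3 to.py -.073 -.001 .026
```

```text
wrist_force: [1.1, 2.4, 1.3]
grip_force: 1.1
t 4.7 tcp base mm [-92.   -2.   26.4] F base [-0.5  2.6  1.3] gap 0.2
rot [ 0.0007 -0.0006 -0.    ] shift [-0.019   0.001   0.0004]
wrist_force: [5.3, 0.8, -0.4]
grip_force: 3.1
t 5.0 tcp base mm [-94.8  -2.1  26.4] F base [ 3.8  3.8 -0.4] gap 0.2
rot [ 0.0007  0.0016 -0.0008] shift [-0.0218  0.0011  0.0004]
```

Scaled: 0.003 m is 0.03, 0.002 m is 0.02.

```bash
python3 steer.py '{"segments":[[0, 0, 0, 0.02, 0, 0, 0.2], [0, 0, 0, 0.03, 0, 0, 0.2], [0, 0, 0, 0.03, 0, 0, 0.2]]}'|grep force; python3 to.py -.073 -.001 .026;python3 - <<'E'
from h import *
a=viewer.snapshot('scene')[225:300,185:285,::-1]
cv2.imwrite('pics/pull.png',cv2.resize(a,None,fx=5,fy=5,interpolation=cv2.INTER_CUBIC))
E
```

```text
wrist_force: [13.0, -5.8, -1.3]
grip_force: 8.2
t 5.3 tcp base mm [-94.9  -2.1  26.4] F base [13.9  3.  -1.3] gap 0.2
rot [ 0.0009  0.0066 -0.0024] shift [-0.0219  0.0012  0.0005]
```

View pics/pull.png

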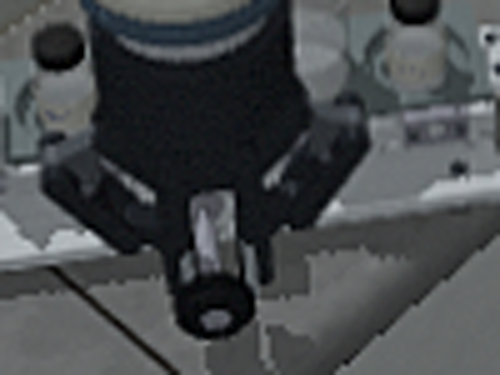

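The left-hand-side view has the disc at (213,305) pulled out against the fingers, and 14 N means it is on its stop, so the knob is at its detent. Next: release, rise, and locate the right plate from the first image.

```bash
python3 - <<'E'
from h import *
for uv in[(720,98),(738,155),(729,127)]: print('R plate top',B(onz('scene',S(*uv),.1)))
print('L plate top',B(onz('scene',S(112,175),.1)))
for uv in[(262,360),(515,320),(645,305)]: # bushes on carriage front face x=-.03 : intersect plane
    c,d=ray('scene',S(*uv)); cb,db=B(c),np.array([*(R2.T@d[:2]),d[2]]); X=cb+db*(-.030-cb[0])/db[0]; print('bush',X)
E
python3 steer.py '{"segments":[[0, 0, 0, -0.06, 0, 0, 0.2], [0, 0, 0, -0.06, 0, 0, 0.4], [0, 0, 0, -0.06, 0, 0, 0.4], [0, 0, 0, -0.06, 0, -0.2, 0.4], [0, 0, 0, -0.06, 0, -0.6, 0.4], [0, 0, 0, -0.06, 0, -1.1, 0], [0, 0, 0, -0.06, 0, -1.4, 0], [0, 0, 0, -0.06, 0, -1.4, 0]]}'|grep force; python3 to.py 0 -.175 .160
```

```text
R plate top [ 0.01641619 -0.14673411  0.1       ]
R plate top [-0.01689556 -0.14717112  0.1       ]
R plate top [-0.00073337 -0.1468971   0.1       ]
L plate top [0.01586436 0.09569799 0.1       ]
bush [-0.03        0.04777839  0.03212681]
bush [-0.03       -0.05412111  0.03539327]
bush [-0.03       -0.10746096  0.03360282]
wrist_force: [-0.2, 0.9, 0.0]
grip_force: 0.0
t 6.15 tcp base mm [-92.3  -0.4 172.6] F base [-0.7  0.6  0. ] gap -0.0
rot [ 0.0088  0.002  -0.0001] shift [-0.0923 -0.1747  0.0112]
```

Scaled: -0.1847 m is -1.847, -0.175 m is -1.75.

```bash
python3 steer.py '{"segments":[[0, 0, 0, -0.1, -0.45, 0, 0], [0, 0, 0, -0.3, -0.9, 0, 0], [0, 0, 0, -0.6, -1.35, 0, 0], [0, 0, 0, -0.923, -1.75, 0, 0], [0, 0, 0, -0.923, -1.847, 0, 0], [0, 0, 0, -0.923, -1.847, 0.4, 0], [0, 0, 0, -0.923, -1.847, 0.8, 0], [0, 0, 0, -0.923, -1.847, 0.87, 0]]}' >/dev/null; python3 steer.py '{"segments":[[0, 0, 0, 0, 0, 0, 0], [0, 0, 0, 0, 0, 0, 0]]}'|grep force; python3 to.py 0 -.161 .083
```

```text
wrist_force: [0.0, 0.3, 1.1]
grip_force: 0.0
t 7.15 tcp base mm [   0.  -186.4   80.9] F base [-0.1  0.2  1.1] gap 0.0
rot [ 0.0013  0.0008 -0.0002] shift [ 0.      0.0254 -0.0021]
```

Scaled: 0.02 m is 0.2, 0.016 m is 0.16.

```bash
python3 steer.py '{"segments":[[0, 0, 0, 0, 0.04, -0.02, 0], [0, 0, 0, 0, 0.08, -0.02, 0], [0, 0, 0, 0, 0.12, -0.02, 0], [0, 0, 0, 0, 0.16, -0.02, 0], [0, 0, 0, 0, 0.2, -0.02, 0]]}'>/dev/null; python3 to.py;for k in 1; do python3 steer.py '{"segments":[[0, 0, 0, 0, 0.02, 0, 0], [0, 0, 0, 0, 0.04, 0, 0]]}'>/dev/null;python3 to.py; python3 steer.py '{"segments":[[0, 0, 0, 0, 0.02, 0, 0], [0, 0, 0, 0, 0.04, 0, 0]]}'>/dev/null;python3 to.py;  python3 steer.py '{"segments":[[0, 0, 0, 0, 0.02, 0, 0], [0, 0, 0, 0, 0.04, 0, 0]]}'>/dev/null;python3 to.py; done
```

```text
t 7.65 tcp base mm [-1.000e-01 -1.666e+02  8.140e+01] F base [-0.2 -0.4  0. ] gap -0.0
t 7.85 tcp base mm [  -0.2 -163.    81.2] F base [-0.1 -0.1  0.3] gap -0.0
t 8.05 tcp base mm [-1.000e-01 -1.593e+02  8.120e+01] F base [-0.5 -1.1  0.8] gap 0.0
t 8.25 tcp base mm [-1.000e-01 -1.552e+02  8.120e+01] F base [-0.5 -1.1 -0.1] gap -0.0
```

Scaled: 0.04 m is 0.4, 0.035 m is 0.35.

```bash
python3 steer.py '{"segments":[[0, 0, 0, 0, 0.05, 0, 0], [0, 0, 0, 0, 0.1, 0, 0], [0, 0, 0, 0, 0.15, 0, 0], [0, 0, 0, 0, 0.2, 0, 0], [0, 0, 0, 0, 0.25, 0, 0], [0, 0, 0, 0, 0.3, 0, 0], [0, 0, 0, 0, 0.35, 0, 0], [0, 0, 0, 0, 0.4, 0, 0]]}'|grep force; python3 steer.py '{"segments":[[0, 0, 0, 0, 0, 0, 0], [0, 0, 0, 0, 0, 0, 0]]}'>/dev/null; python3 to.py; python3 - <<'E'
from h import *
im=viewer.snapshot('scene'); cv2.imwrite('pics/scene2.png',im[:,:,::-1]); a=im[195:295,155:300,::-1]
cv2.imwrite('pics/sc2.png',cv2.resize(a,None,fx=5.5,fy=5.5,interpolation=cv2.INTER_CUBIC))
E
```

```text
wrist_force: [-1.3, -1.1, 0.0]
grip_force: 1.0
t 9.25 tcp base mm [   0.  -114.7   81.5] F base [ 0.1  0.  -0.5] gap 0.0
```

View pics/sc2.png

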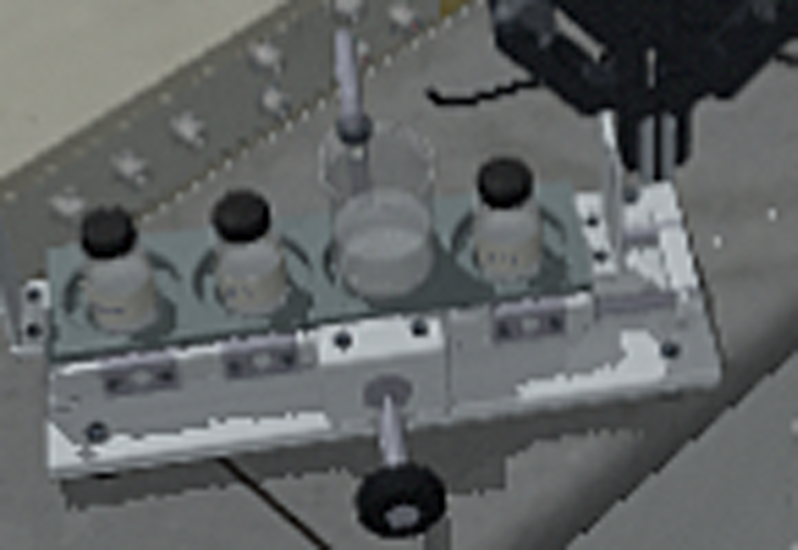

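Knob is out with the disc at (400,498), the beaker is nearly under the nozzle, and the shut fingers are on the right plate. Measuring the shift from the bush positions (142,378), (262,360) and (530,325).

```bash
python3 - <<'E'
from h import *
def fp(uv):
    c,d=ray('scene',uv); cb,db=B(c),np.array([*(R2.T@d[:2]),d[2]]); return cb+db*(-.030-cb[0])/db[0]
for uv in[(142,378),(262,360),(530,325)]: print(fp(S(*uv)))
print('caps',[B(onz('scene',S(*u),.089))[1] for u in[(109,232),(242,215),(505,181)]])
# template match of bushes start -> now, subpixel on upscaled
a=cv2.imread('pics/scene0.png',0);b=cv2.imread('pics/scene2.png',0)
k=6;A,Bb=[cv2.resize(i,None,fx=k,fy=k,interpolation=cv2.INTER_CUBIC) for i in(a,b)]
for (u,v),(u2,v2) in[((262,360),(142,378)),((645,305),(530,325))]:
    x,y=[int((q+.5)*k) for q in S(u,v)];t=A[y-21:y+22,x-45:x+46]
    X,Y=[int((q+.5)*k) for q in S(u2,v2)];w=Bb[Y-51:Y+52,X-90:X+91]
    r=cv2.matchTemplate(w,t,cv2.TM_CCOEFF_NORMED);_,m,_,l=cv2.minMaxLoc(r)
    n=np.array([X-90+l[0]+45,Y-51+l[1]+21]); f=lambda p:fp((np.array(p)+.5)/k-.5)
    print('match',round(m,2),'shift',(f(n)-f((x,y)))[1])
# pin neck axis on block front, knob disc centre, spout
print('knob',[B(onz('scene',S(*u),.037)) for u in[(400,498),(396,466)]])
c,d=ray('scene',S(388,390)); cb,db=B(c),np.array([*(R2.T@d[:2]),d[2]]);print('collar on block face',cb+db*(-.059-cb[0])/db[0])
E
```

```text
[-0.03        0.09530349  0.03109522]
[-0.03        0.04777839  0.03212681]
[-0.03       -0.06008044  0.03108552]
caps [np.float64(0.09880652942143739), np.float64(0.047548571150730946), np.float64(-0.05585767733011969)]
match 0.97 shift 0.04777747092892567
match 0.96 shift 0.047514999044603504
knob [array([-0.11115902,  0.00064616,  0.037     ]), array([-0.09593484,  0.00058777,  0.037     ])]
collar on block face [-0.059      -0.0001134   0.03777474]
```

Shift so far is 47.6 mm. The old bush (locked at first) read 0.2 and the beaker's bush now reads −6.5, so about 6.7 mm remain. I'll stop just short, set the knob on the bar, then creep on.

```bash
python3 steer.py '{"segments":[[0, 0, 0, 0, 0.02, 0, 0], [0, 0, 0, 0, 0.04, 0, 0], [0, 0, 0, 0, 0.055, 0, 0], [0, 0, 0, 0, 0.055, 0, 0], [0, 0, 0, 0, 0.055, 0, 0]]}'|grep force; python3 to.py; python3 steer.py '{"segments":[[0, 0, 0, 0, -0.1, 0, 0], [0, 0, 0, 0, -0.2, -0.1, 0], [0, 0, 0, 0, -0.2, -0.5, 0], [0, 0, 0, 0, -0.2, -0.9, 0], [0, 0, 0, 0.4, -0.1, -0.9, 0], [0, 0, 0, 0.8, 0.15, -0.9, 0], [0, 0, 0, 1.15, 0.5, -0.9, 0], [0, 0, 0, 1.5, 0.85, -0.9, 0]]}'>/dev/null; python3 to.py -.15 -.001 .17 -.15 -.001 .026
```

```text
wrist_force: [0.6, 0.1, 0.3]
grip_force: 0.0
t 9.8 tcp base mm [-1.000e-01 -1.094e+02  8.130e+01] F base [0.4 0.4 0.3] gap 0.01
t 10.6 tcp base mm [-151.3  -24.   171.9] F base [0.  1.1 0.2] gap -0.0
rot [ 0.0015  0.0004 -0.0012] shift [-0.0012  0.023   0.002 ]
rot [ 0.0015  0.0004 -0.0012] shift [-0.0012  0.0228  0.146 ]
```

Scaled: 0.144 m is 1.44, 0.14 m is 1.4.

```bash
python3 steer.py '{"segments":[[0, 0, 0, 0, 0.23, 0.2, 0], [0, 0, 0, 0, 0.23, 0.6, 0], [0, 0, 0, 0, 0.23, 1, 0], [0, 0, 0, 0, 0.23, 1.25, 0], [0, 0, 0, 0, 0.23, 1.4, 0], [0, 0, 0, 0, 0.23, 1.44, 0], [0, 0, 0, 0, 0.23, 1.44, 0]]}'|grep force; python3 to.py -.115 0 .028
```

```text
wrist_force: [0.6, 0.3, -0.3]
grip_force: 0.0
t 11.3 tcp base mm [-149.8   -1.4   27.9] F base [ 0.3  0.6 -0.3] gap 0.0
rot [ 0.0005  0.0001 -0.0009] shift [-0.0348  0.0014 -0.0001]
```

Scaled: -0.021 m is -0.21, -0.018 m is -0.18.

```bash
python3 steer.py '{"segments":[[0, 0, 0, -0.05, 0.01, 0, 0], [0, 0, 0, -0.1, 0.01, 0, 0], [0, 0, 0, -0.15, 0.01, 0, 0], [0, 0, 0, -0.18, 0.01, 0, 0], [0, 0, 0, -0.21, 0.01, 0, 0]]}'|grep force; python3 to.py ;python3 steer.py '{"segments":[[0, 0, 0, -0.02, 0, 0, 0], [0, 0, 0, -0.04, 0, 0, 0], [0, 0, 0, -0.04, 0, 0, 0]]}'|grep force; python3 to.py;python3 steer.py '{"segments":[[0, 0, 0, -0.02, 0, 0, 0], [0, 0, 0, -0.03, 0, 0, 0], [0, 0, 0, -0.03, 0, 0, 0]]}'|grep force; python3 to.py
```

```text
wrist_force: [-7.4, 3.6, 4.1]
grip_force: 4.2
t 11.8 tcp base mm [-129.3   -0.3   27.7] F base [-8.  -1.5  4.1] gap 0.0
wrist_force: [-7.6, 4.3, 3.3]
grip_force: 4.7
t 12.1 tcp base mm [-127.4   -0.5   27.7] F base [-8.7 -1.   3.3] gap 0.0
wrist_force: [-5.1, 0.6, 3.1]
grip_force: 2.1
t 12.4 tcp base mm [-123.4   -0.6   27.7] F base [-4.5 -2.5  3.1] gap 0.01
```

Scaled: -0.002 m is -0.02, -0.001 m is -0.01.

```bash
python3 steer.py '{"segments":[[0, 0, 0, -0.01, 0, 0, 0], [0, 0, 0, -0.02, 0, 0, 0], [0, 0, 0, -0.02, 0, 0, 0]]}'|grep force; python3 to.py ;python3 steer.py '{"segments":[[0, 0, 0, -0.02, 0, 0, 0], [0, 0, 0, -0.02, 0, 0, 0], [0, 0, 0, -0.02, 0, 0, 0]]}'|grep force; python3 to.py
```

```text
wrist_force: [-0.6, -0.5, 0.4]
grip_force: 0.0
t 12.7 tcp base mm [-119.5   -0.5   27.2] F base [-0.2 -0.8  0.4] gap -0.0
wrist_force: [-0.0, 0.6, 0.0]
grip_force: 0.0
t 13.0 tcp base mm [-117.8   -0.6   27.2] F base [-0.4  0.5  0. ] gap -0.0
```

Scaled: -0.003 m is -0.03, -0.002 m is -0.02.

```bash
python3 steer.py '{"segments":[[0, 0, 0, -0.01, 0, 0, 0], [0, 0, 0, -0.02, 0, 0, 0], [0, 0, 0, -0.03, 0, 0, 0], [0, 0, 0, -0.03, 0, 0, 0]]}'|grep force; python3 to.py ; python3 steer.py '{"segments":[[0, 0, 0, -0.01, 0, 0, 0], [0, 0, 0, -0.01, 0, 0, 0]]}'|grep force; python3 to.py
```

```text
wrist_force: [0.4, -1.0, -0.6]
grip_force: 0.0
t 13.4 tcp base mm [-114.8   -0.5   27.3] F base [ 0.9 -0.5 -0.6] gap -0.0
wrist_force: [-0.4, -0.1, 0.7]
grip_force: 0.0
t 13.6 tcp base mm [-113.9   -0.5   27.3] F base [-0.3 -0.3  0.7] gap 0.0
```

```bash
python3 steer.py '{"segments":[[0, 0, 0, -0.01, 0, 0, 0], [0, 0, 0, -0.02, 0, 0, 0], [0, 0, 0, -0.02, 0, 0, 0]]}'|grep force; python3 to.py ; python3 steer.py '{"segments":[[0, 0, 0, -0.01, 0, 0, 0], [0, 0, 0, -0.02, 0, 0, 0], [0, 0, 0, -0.02, 0, 0, 0]]}'|grep force; python3 to.py
```

```text
wrist_force: [-5.9, 3.4, 2.1]
grip_force: 3.2
t 13.9 tcp base mm [-113.6   -0.5   27.3] F base [-6.7 -0.8  2.1] gap -0.0
wrist_force: [-10.9, 7.2, 3.6]
grip_force: 6.6
t 14.2 tcp base mm [-113.5   -0.5   27.4] F base [-13.   -0.6   3.6] gap 0.0
```

Hard stop at −113.6, 16 mm in from the out contact, so the knob is fully home. Now I'll retreat and verify.

Units first: shifts go in units of 100 mm and turns go in units of 0.2 rad. So -0.17 m is -1.7, -0.15 m is -1.5.

```bash
python3 steer.py '{"segments":[[0, 0, 0, 0.1, 0, 0, 0], [0, 0, 0, 0.35, 0, 0, 0], [0, 0, 0, 0.35, 0, -0.4, 0], [0, 0, 0, 0.35, 0, -0.9, 0], [0, 0, 0, 0.35, 0, -1.4, 0], [0, 0, 0, 0.35, -0.5, -1.7, 0], [0, 0, 0, 0.35, -1, -1.7, 0], [0, 0, 0, 0.35, -1.5, -1.7, 0]]}'|grep force; python3 steer.py '{"segments":[[0, 0, 0, 0, -0.5, 0, 0], [0, 0, 0, 0, -1, 0, 0], [0, 0, 0, 0, -1, 0, 0], [0, 0, 0, 0, -1, 0, 0]]}'|grep force; python3 - <<'E'
from h import *
im=viewer.snapshot('scene'); cv2.imwrite('pics/scene3.png',im[:,:,::-1]); a=im[180:335,155:345,::-1]
cv2.imwrite('pics/sc3.png',cv2.resize(a,None,fx=3.8,fy=3.8,interpolation=cv2.INTER_CUBIC))
E
```

```text
wrist_force: [0.5, 0.0, -0.0]
grip_force: 0.0
wrist_force: [0.1, -0.8, -0.3]
grip_force: 0.0
```

View pics/sc3.png

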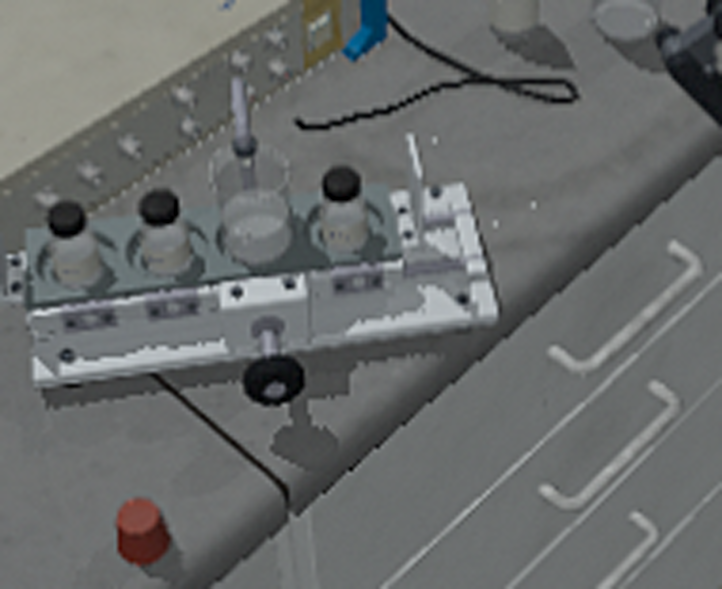

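The knob disc is at (274,380), i.e. full-image (227,280), the same as at the start (fully in). The beaker is under the nozzle at (245,150), and all the vessels and the stopper are upright. A quick numeric check of the knob, then hand in.

```bash
python3 - <<'E'
from h import *
c=[]
for f in('scene0','scene3'):
    k=(cv2.imread(f'pics/{f}.png')[268:295,215:240].max(2)<45).astype(np.uint8); n,l,s,q=cv2.connectedComponentsWithStats(k); c.append(q[1+s[1:,4].argmax()])
print(c)
if np.linalg.norm(c[0]-c[1])<.8: print(job.job_done())
E
```

```text
[array([11.65306122, 11.34693878]), array([11.65986395, 11.28571429])]
the job is handed in; nothing more can be done
None
```

The job is handed in: the beaker stands under the spout, and the lock knob is fully home with its pin in the beaker's bush (hard stop felt, and the knob is back at its starting position in the image).

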